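Mark a tube block with the spring stamp

TASK

Mark the small two-bore aluminium tube block with the spring stamp: stand it in the stamp's nest, bores up, then draw the striker back by its handle until the catch inside holds it, without ramming it against the rubber buffer behind, and let go. Then press the trigger plate on top of the housing to fire it, so that the die is driven home against the block. Never let the striker slip forward uncaught, and leave the other things alone.

Things in the scene. Friction and masses are not known exactly. Their poses are not given: they have to be found in the camera images.
- stamp: Fixed bench marking stamp: grey base plate 335 x 110 x 12 mm (x -100 to 235), cream housing on it (x 40 to 140, 60 wide, top 60 mm above the bench), nest beyond. Origin on the bench under the middle of the handle when fully forward. x along the strike, from handle through housing to nest; y left of that; z up. Position and yaw vary.
- nest (a point): Centre of the nest's floor, 12 mm above the bench, at stamp x = 181 mm; axes as the stamp. Open-topped pocket 53.5 (x) x 36 mm (y): aluminium side walls (8 thick) and near lips stand 12 mm above the floor; at the far end a steel anvil 36 high, 60 wide, 20 mm thick. Either end of the block may face the die.
- block: The block to mark: plain aluminium, 50 x 30 x 40 mm high, two 16 mm bores (dark discs) in its top, about 0.14 kg, loose. Origin at the centre of its underside; x along the 50 mm side, z up to the bores.
- striker_grip (a point): Middle of the black handle plate on the striker rod: 14 mm thick (stamp x), 44 wide (y), from 66 to 112 mm above the bench; this point at 92 mm. Moves with the striker. The housing's near face is 33 mm ahead of the forward handle. Axes as the stamp. Do not push it forward: that pushes the die.
- striker (a joint): Striker travel in m: 0 resting on the undriven die, positive drawn back (stamp -x), -0.008 with the die home. Spring pull forward 5 N at 0 plus 0.08 N per mm. A hidden sear catches it somewhere from 24 to 56 mm, differently each time; the last 10 mm before cost about 2 N more (sear ramp; the trigger plate dips and returns). Once caught and eased forward it stops pulling on the hand. 0.35 kg.
- buffer (a joint): Compression in m of the hidden rubber buffer, 0 untouched. The striker meets it 2.5 mm beyond the catch, wherever that is; from there the pull rises 2.5 N per mm on top of the spring's 7 to 10 N. More than 4 mm counts as ramming.
- trigger_pad (a point): Centre of the top of the trigger plate, a flat steel plate 30 (x) x 26 (y) x 8 mm above the housing, 78 mm above the bench when up, 110 mm in front of the forward handle. Axes as the stamp.
- trigger (a joint): How far the trigger plate is pressed straight down, in m: 0 up, end stop at 0.010. It needs about 2 to 4 N and lets the caught striker go at 4 to 8 mm; it springs back up. It must be down while the striker flies.
- die (a joint): Travel in m of the steel die, a 14 mm round pin 34 mm above the bench between housing and nest: 0 undriven, 0.008 home against a block that lies on the anvil. Held by 9 N of friction, it stays where the fired striker drives it.
- long_block: Bystander: a longer, lower aluminium block, 64 x 40 x 30 mm, six small bores; may stand where the other block would. Origin under its centre.
- bottle: Bystander: white bottle, 60 mm diameter, 130 mm high, loose. Origin under its centre.
- jar: Bystander: small amber jar, 40 mm diameter, 50 mm high, loose. Origin under its centre.
There are look-alikes about, which are no part of the job. Leave any green, pink or purple look-alike of the block alone.

How it is judged:
By the outcome, as a careful person would: the job done as asked, in the order asked, and still so for the second after the job is handed in, with the robot touching nothing.
It also fails if it takes over 64 s, if anything falls off the work surface, if the arm or the gripper's body presses on something with over 40 N, if the wrist force passes 120 N, or if a joint passes its speed limit or range.

ROBOT

A 6-joint arm with a two-finger parallel gripper is mounted at the origin on the work surface. World frame = base frame: x ahead of the robot, y to its left, z up, the work surface at z = 0. Lengths are in mm, angles in degrees, forces in N, time in s.
With the tool pointing down it reaches from about 350 to 850 mm from the base axis. Payload 8.1 kg.
Tool frame: the origin (TCP) lies midway between the tips of the shut fingers; the grasp point (between the pads) lies 19 mm behind it; z points along the fingers, y is the line along which they close (so a half turn about z gives the same grasp; the last joint's range is limited). The gripper opens to 85 mm and grips with 20 to 120 N. Pads are 22 mm wide; open, the fingers measure 114 mm over their backs; the gripper's body (76 mm by 85 mm) begins 54 mm behind the grasp point. The pads swing forward as they close: fully open they stand 13 mm farther back than shut.
Start: joints at [66.555, 7.471, 85.268, -0, 87.261, -4.893], TCP at [190.881, 568.832, 231.292] pointing down, gripper open.
Joint ranges: [-169.43, 169.43], [-51.17, 129.36], [1.28, 143.12], [-76.62, 256.62], [0, 156.53], [-152.29, 152.29]. Speed limits (degrees/s): [136.94, 136.94, 159.86, 180, 180, 180].

INTERFACE

Orientations are given as [roll, pitch, yaw] about the fixed x, y, z axes, in that order (R = Rz(yaw) Ry(pitch) Rx(roll)).
In Python, from bench import sense, snapshot, camera_params, hand_in, masks_of, pinpoint gives the robot as it stands.
- The arm moves only by the tool step_arm, never from a script. Its argument "targets" is a list of rows, each an object with "angular": the turn, a rotation vector about the tool's x, y, z scaled (see below), a list of three; "dp": the shift along the tool's x, y, z scaled (see below), a list of three; "fingers": the closure, from 0 (fully open) to 1 (shut). A call has exactly 8 rows; each row is the pose to reach, as a shift and turn from the pose commanded when the call began, along the tool's axes at that moment, turning the shorter way round; what a row does not reach only later rows make up. The controller multiplies each number of a shift by 0.2 m and each number of a turn by 180 degrees. A row lasts 1/8 s, in which the tool goes at most 62.5 mm and 10.7 degrees, less where a joint would pass 70% of its speed; a pose out of reach is approached as far as the arm can. A call with a number of a shift or a turn outside -1 to 1 is refused whole. A call with a gripper value outside its range is refused whole. The fingers move at their own pace and stop on an object; "newtons" is the grip in N (left out, the last holds). Time passes only in rows, so rows that repeat a pose let the fingers close, or fill a call up. It gives the time, the measured TCP pose, the force, the opening and the grip force at its end, in the units of the state.
- sense(): the state, without advancing time (a new reading comes with each control period).
- snapshot(name): name is "scene" or "top" or "wrist"; returns the picture (420x560x3 uint8, blue, green, red); there is no depth.
- camera_params(name): a dict with "vfov" (degrees; the focal length in pixels is half the picture's height over the tangent of half this angle, whatever the lens; pixels are square), "cx", "cy" (the principal point, pixels), "R" (3x3) and "t" (3): a world point X has camera coordinates R X + t. Camera axes: x right, y down, z forward; pixel columns grow to the right and rows downward; lengths in mm; the calibration is good to about 2 mm. The wrist camera is an equidistant fisheye: a pixel r from the principal point sees the ray r / f radians off the axis. A picture is of the moment at which its call begins: read the wrist's pose just before it. camera_params takes no time and is no camera call; for the wrist camera it gives the pose at the moment of the call.
- hand_in(): hands the job in; it is judged then, once.
Trained networks look in the newest picture that a camera, given by its name, has taken for a name from the list of things; names that differ only in an ending like _2 or _b are one class to them, and where a whole thing is asked for, a point or a joint stands for the part that bears it (a point fixed in the world has none). Each returns a list of dicts, best first, with "conf" (0 to 1); they miss things now and then, are a little off and sometimes report something else, mostly with a low value. They report only what shows in the picture. A call takes as long as a camera call. They do not tell look-alikes from the thing itself.
- masks_of(camera, label): "pixels" (420x560 bool, what is visible of it) and "at" ([column, row] in pixels, amid what is visible of it).
- pinpoint(camera, label): "at" ([column, row] in pixels: a listed point, or the origin of a listed thing).
The state is a dict: "time": time; "joint_pos": joint angles; "qd": joint speeds; "joint_efforts": joint torques, N m; "tool_pos": TCP position; "tcp_rot": TCP orientation; "ft_force": force on the tool from outside, world axes, zero at the start; "wrist_torque": the same for the moment, N m; "finger_gap": finger opening in mm; "grip_force": force on a finger pad.
Only numpy, scipy, OpenCV 4.12 (cv2) and the standard library are available. Lean on these libraries where they do the work, as an engineer would, in place of code of your own. Each camera call takes 0.05 s, during which the arm holds its last target. There are 200 camera calls.

## Working session

There is one attempt and no reset: what is moved stays moved. The work goes in short steps, Python scripts to look and compute and a tool call to move; the robot and the scene stay as the last step left them, time stands still between calls to the robot, and variables do not carry over. Pictures are saved under pics/ and viewed, at most 14 in all, crops included, and the job is handed in when it is done.

Besides the shell and the picture viewer there is one more tool, called after "Emit:" as name(argument=value, ...), one argument or row to a line, values as JSON. step_arm: Moves the arm, as the interface text tells. Its arguments: {"type":"object","properties":{"targets":{"type":"array","items":{"type":"object","properties":{"angular":{"type":"array","items":{"type":"number","minimum":-1,"maximum":1}},"dp":{"type":"array","items":{"type":"number","minimum":-1,"maximum":1}},"fingers":{"type":"number"}}}},"newtons":{"type":"number"}},"required":["targets"]}

```bash
mkdir -p pics; ls
cat > h.py <<'E'
import numpy as np, cv2, json
from bench import *
from scipy.spatial.transform import Rotation as Ro
def ray(cam,px,P=None):
    P=P or camera_params(cam); f=210/np.tan(np.radians(P['vfov']/2))
    d=np.array([px[0]-P['cx'],px[1]-P['cy']],float)
    if cam=='wrist':
        r=np.hypot(*d)+1e-9; th=r/f; v=np.r_[d/r*np.sin(th),np.cos(th)]
    else: v=np.r_[d/f,1]
    R=np.array(P['R']);t=np.array(P['t']); return -R.T@t, R.T@(v/np.linalg.norm(v))
def atz(cam,px,z,P=None):
    o,d=ray(cam,px,P); return o+d*(z-o[2])/d[2]
def proj(cam,X,P=None):
    P=P or camera_params(cam); f=210/np.tan(np.radians(P['vfov']/2))
    c=np.array(P['R'])@np.array(X,float)+np.array(P['t'])
    if cam=='wrist':
        r=np.hypot(c[0],c[1]);th=np.arctan2(r,c[2]);return np.array([P['cx'],P['cy']])+f*th*c[:2]/r
    return np.array([P['cx'],P['cy']])+f*c[:2]/c[2]
E
python3 - <<'E'
from h import *
ims={}
for c in ('scene','top'):
    im=snapshot(c); cv2.imwrite(f'pics/{c}0.png',im); ims[c]=im
    P=camera_params(c); print(c,P['vfov'],np.round(-np.array(P['R']).T@P['t']))
    for l,z in (('stamp',0),('nest',12),('block',0),('striker_grip',92),('trigger_pad',78),('long_block',0),('bottle',0),('jar',0)):
        for r in pinpoint(c,l)[:4]: print(l,round(r['conf'],2),np.round(r['at'],1),np.round(atz(c,r['at'],z)[:2],1))
s=sense();print(s['time'],s['tool_pos'],s['tcp_rot'],s['ft_force'],s['finger_gap'])
cv2.imwrite('pics/both.png',np.hstack([cv2.resize(ims['scene'],(400,300)),cv2.resize(ims['top'],(400,300))]))
E
```

```text
pics
scene 57.56094549715192 [ 956. -306.  779.]
stamp 0.59 [351.6 206.2] [502.3  -3.7]
nest 0.64 [383.7 269.5] [ 6.839e+02 -5.000e-01]
block 0.98 [204.6 284.6] [ 607.5 -383.4]
block 0.78 [238.8 315.2] [ 693.3 -326.6]
block 0.6 [244.7 279. ] [ 618.2 -297.4]
block 0.57 [278.  249.8] [ 569.1 -208.8]
trigger_pad 0.7 [280.6 194.4] [ 475.1 -176.4]
trigger_pad 0.61 [376.4 227.5] [613.   -2.6]
long_block 0.58 [241.8 209.9] [ 440.8 -264.9]
bottle 0.88 [162.9 256.9] [ 516.5 -462.4]
jar 0.64 [280.4 194.3] [ 421.1 -162.3]
top 56.32082635886136 [ 462. -157.  906.]
stamp 0.71 [195.9 240.7] [499.    9.7]
nest 0.6 [201.8 158.7] [688.2   1. ]
block 0.86 [342.4 152.1] [ 713.2 -329.5]
block 0.67 [327.5 192.5] [ 615.  -293.2]
block 0.61 [296.  209.2] [ 574.5 -219.2]
block 0.3 [271.7 278.6] [ 414.9 -164.6]
striker_grip 0.77 [188.3 236.6] [503.5   8.6]
trigger_pad 0.55 [195.1 189.9] [603.4   1.1]
long_block 0.87 [317.3 268.1] [ 439.3 -268.7]
long_block 0.24 [190.5 234. ] [514.1  22.5]
bottle 0.9 [398.7 236.1] [ 514.5 -459.2]
bottle 0.56 [201.4 158.7] [691.2   4. ]
jar 0.77 [271.2 277.4] [ 417.6 -163.4]
0.9 [190.90905607 568.83117637 231.30871597] [ 1.79999263e+02 -5.28983942e-04  1.61444479e+02] [-0.11044518  1.22872298  0.25685385] 85.37801586562618
```

View pics/top0.png

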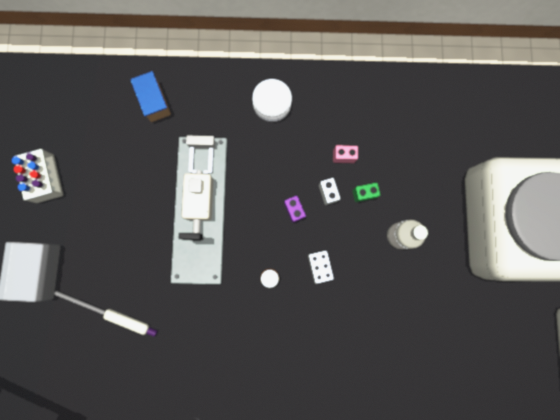

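View pics/scene0.png

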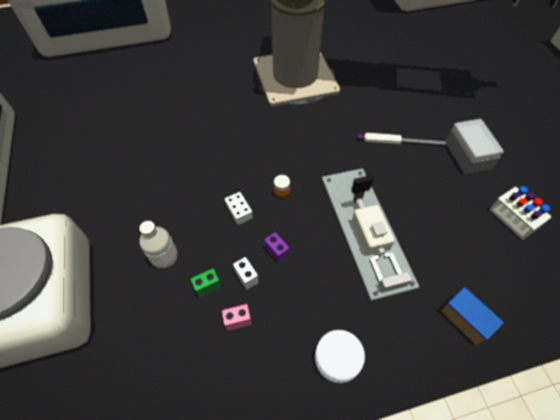

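Candidates in top view: white (330,190), pink (346,153), green (368,192), purple (295,208). The plain aluminium one is the white/grey block at (330,190) [scene (245,272)], and the six-bore one at (320,267) is the long_block. I'll confirm in a crop and measure.

Run:
```python
from h import *
t=cv2.imread('pics/top0.png'); s=cv2.imread('pics/scene0.png')
a=cv2.resize(t[135:300,160:390],None,fx=2.6,fy=2.6,interpolation=3); b=cv2.resize(s[225:335,190:310],(196,180),interpolation=3)
c=np.zeros((a.shape[0],800,3),np.uint8); c[:,:a.shape[1]]=a[:,:598]; c[:180,600:796]=b
cv2.imwrite('pics/crop1.png',c)
# block top face
for cam,im,(x,y) in (('top',t,(330,190)),('scene',s,(245,272))):
    g=im[y-25:y+25,x-25:x+25].astype(int); h=cv2.cvtColor(g.astype(np.uint8),cv2.COLOR_BGR2HSV)
    m=((h[...,2]>190)&(h[...,1]<50)).astype(np.uint8)
    m=cv2.morphologyEx(m,cv2.MORPH_CLOSE,np.ones((7,7)))
    n,L,st,ce=cv2.connectedComponentsWithStats(m); print(cam,st[1:,4],[ce[i]+[x-25,y-25] for i in range(1,n)])
    i=1+np.argmax(st[1:,4]); ys,xs=np.nonzero(L==i)
    W=np.array([atz(cam,(u+x-25,v+y-25),40)[:2] for u,v in zip(xs,ys)],np.float32)
    print(cv2.minAreaRect(W),W.mean(0))
# stamp plate from top
h=cv2.cvtColor(t,cv2.COLOR_BGR2HSV); m=(h[...,2]>110).astype(np.uint8); m[:,:165]=0;m[:,240:]=0;m[:125]=0;m[295:]=0
m=cv2.morphologyEx(m,cv2.MORPH_CLOSE,np.ones((9,9)))
L=[];Rr=[]
for v in range(150,275):
    u=np.nonzero(m[v])[0]; L.append(atz('top',(u.min()-.5,v),12)[:2]); Rr.append(atz('top',(u.max()+.5,v),12)[:2])
for E in (L,Rr):
    vx,vy,x0,y0=cv2.fitLine(np.array(E,np.float32),cv2.DIST_HUBER,0,.01,.01).ravel(); print('edge',np.degrees(np.arctan2(vy,vx)),'y at x=550',y0+(550-x0)*vy/vx)
print('near', [np.round(atz('top',(u,np.nonzero(m[:,u])[0].max()+.5),12)[:2],1) for u in (178,185,195,205,213)])
```

```text
top [310] [array([329.91290323, 190.07741935])]
((614.0514526367188, -292.5184020996094), (51.24122619628906, 30.920814514160156), 17.87995719909668) [ 613.933   -292.65564]
scene [319] [array([244.8338558 , 269.65517241])]
((614.802978515625, -293.0945739746094), (50.33309555053711, 30.16180419921875), 17.52716064453125) [ 615.0336  -292.98022]
edge -0.6976698 y at x=550 59.34665
edge -0.5661743 y at x=550 -52.69271
near [array([403.3,  43.4]), array([403.4,  28. ]), array([403.6,   5.9]), array([403.7, -16.2]), array([403.9, -33.9])]
```

View pics/crop1.png

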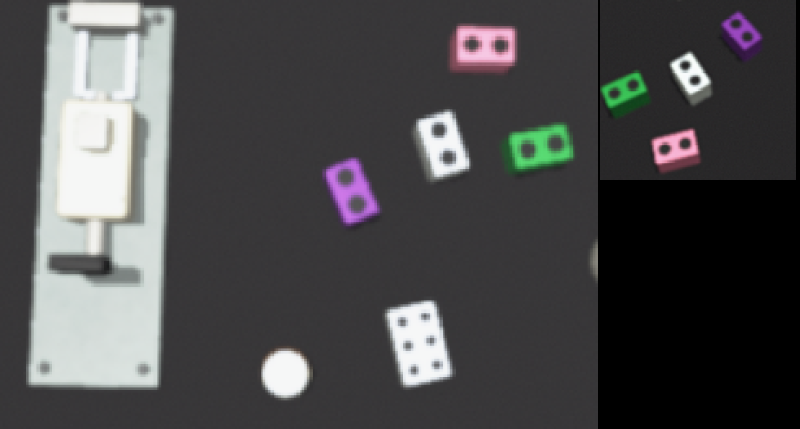

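The crop confirms the plain aluminium block at crop (441,144) (top image 330,190): top face 50 x 30, two bores. The green, pink and purple ones stay. It sits at about (614.4,-292.8) with yaw 17.7. The stamp origin is about (503.5,3.8) with yaw -0.6, which puts the nest at about (684.5,1.8). Moving now.

Emit:
step_arm(
  targets=[
    {"dp": [-0.123, -0.073, 0], "angular": [0, 0, 0.055], "fingers": 0},
    {"dp": [-0.246, -0.145, 0], "angular": [0, 0, 0.111], "fingers": 0},
    {"dp": [-0.37, -0.218, 0], "angular": [0, 0, 0.167], "fingers": 0},
    {"dp": [-0.493, -0.29, 0], "angular": [0, 0, 0.222], "fingers": 0},
    {"dp": [-0.616, -0.363, 0], "angular": [0, 0, 0.278], "fingers": 0},
    {"dp": [-0.74, -0.436, 0], "angular": [0, 0, 0.333], "fingers": 0},
    {"dp": [-0.863, -0.508, 0], "angular": [0, 0, 0.389], "fingers": 0},
    {"dp": [-0.986, -0.58, 0], "angular": [0, 0, 0.444], "fingers": 0},
  ],
)

```text
time: 1.9
tool_pos: [341.5, 395.4, 231.4]
tcp_rot: [180.0, -0.0, 81.2]
ft_force: [-0.6, -0.8, 0.3]
finger_gap: 85.4
grip_force: 0.0
```

Emit:
step_arm(
  targets=[
    {"dp": [-0.108, 0.111, 0], "angular": [0, 0, 0.044], "fingers": 0},
    {"dp": [-0.216, 0.222, 0], "angular": [0, 0, 0.088], "fingers": 0},
    {"dp": [-0.323, 0.333, 0], "angular": [0, 0, 0.132], "fingers": 0},
    {"dp": [-0.431, 0.445, 0], "angular": [0, 0, 0.177], "fingers": 0},
    {"dp": [-0.539, 0.556, 0], "angular": [0, 0, 0.221], "fingers": 0},
    {"dp": [-0.647, 0.667, 0], "angular": [0, 0, 0.265], "fingers": 0},
    {"dp": [-0.754, 0.778, 0], "angular": [0, 0, 0.309], "fingers": 0},
    {"dp": [-0.862, 0.889, 0], "angular": [0, 0, 0.353], "fingers": 0},
  ],
)

```text
time: 2.9
tool_pos: [492.0, 198.6, 231.4]
tcp_rot: [-180.0, -0.0, 17.7]
ft_force: [-0.9, 0.6, -0.5]
finger_gap: 85.6
grip_force: 0.0
```

Emit:
step_arm(
  targets=[
    {"dp": [0.026, 0.123, 0], "angular": [0, 0, 0], "fingers": 0.2},
    {"dp": [0.052, 0.247, 0], "angular": [0, 0, 0], "fingers": 0.4},
    {"dp": [0.078, 0.37, 0], "angular": [0, 0, 0], "fingers": 0.4},
    {"dp": [0.104, 0.493, 0], "angular": [0, 0, 0], "fingers": 0.4},
    {"dp": [0.13, 0.616, 0], "angular": [0, 0, 0], "fingers": 0.4},
    {"dp": [0.156, 0.74, 0], "angular": [0, 0, 0], "fingers": 0.4},
    {"dp": [0.182, 0.863, 0], "angular": [0, 0, 0], "fingers": 0.4},
    {"dp": [0.208, 0.986, 0], "angular": [0, 0, 0], "fingers": 0.4},
  ],
)

```text
time: 3.9
tool_pos: [592.3, 23.9, 231.3]
tcp_rot: [-180.0, -0.0, 18.0]
ft_force: [0.9, 0.0, -0.1]
finger_gap: 50.8
grip_force: 0.0
```

```bash
cat >> h.py <<'E'
def mv(x,y,z,yaw):
    s=sense(); R=Ro.from_euler('xyz',s['tcp_rot'],degrees=True); d=np.array([x,y,z])-s['tool_pos']
    T=Ro.from_euler('xyz',[180,0,yaw],degrees=True)
    print('at',np.round(s['tool_pos'],1),np.round(s['tcp_rot'],2),'gap',round(s['finger_gap'],1),'F',np.round(s['ft_force'],1),'t',round(s['time'],2))
    print('world d',np.round(d,1),'-> dp',np.round(R.inv().apply(d)/200,4),'ang',np.round((R.inv()*T).as_rotvec(degrees=True)/180,4))
E
python3 - <<'E'
from h import *
P=camera_params('wrist');im=snapshot('wrist');cv2.imwrite('pics/w1.png',im); import pickle;pickle.dump(P,open('w1.pkl','wb'))
print(np.round(-np.array(P['R']).T@P['t']),P['vfov'])
for l,z in (('nest',12),('striker_grip',92),('trigger_pad',78),('stamp',0),('block',0)):
    for r in pinpoint('wrist',l)[:3]: print(l,round(r['conf'],2),np.round(r['at'],1),np.round(atz('wrist',r['at'],z,P)[:2],1))
mv(614.4,-292.8,231,17.8)
E
```

```text
[658.  44. 375.] 65.70646984690485
nest 0.9 [324.1 109.4] [688.3  -1. ]
striker_grip 0.7 [270.8 286.3] [507.4   1.7]
trigger_pad 0.62 [305.3 178.3] [616.8   3.1]
stamp 0.65 [272.  252.3] [505.3   1.1]
stamp 0.55 [522.2 310.7] [ 517.6 -453.4]
block 0.96 [490. 236.] [ 617.  -292.6]
block 0.77 [438.4 251. ] [ 572.  -215.5]
block 0.75 [524.7 254.7] [ 610.5 -384.7]
at [591.6  25.2 231.2] [-1.7998e+02  1.0000e-02  1.8010e+01] gap 51.3 F [ 0.6  0.4 -0.5] t 4.2
world d [ 2.28e+01 -3.18e+02 -2.00e-01] -> dp [-3.8330e-01  1.5474e+00  6.0000e-04] ang [-0.0001  0.0001  0.0012]
```

View pics/w1.png

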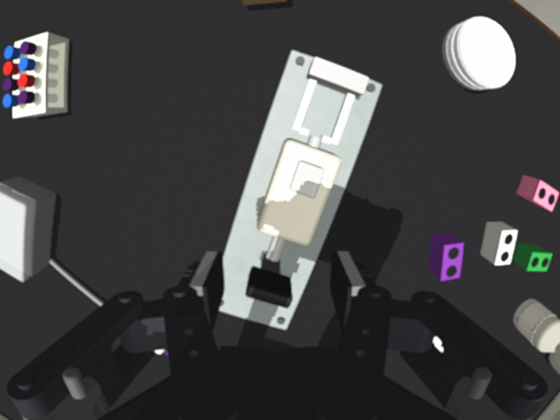

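The wrist picture shows the nest at (325,110), trigger at (307,178) and handle at (270,286). I'll rectify the stamp from all three views onto known planes to refine it.

Run:
```python
from h import *
import pickle
P=pickle.load(open('w1.pkl','rb'))
cams={'wrist':('pics/w1.png',P),'top':('pics/top0.png',camera_params('top')),'scene':('pics/scene0.png',camera_params('scene'))}
def rect(c,z,x0,x1,y0,y1,k):
    f,Pc=cams[c]; im=cv2.imread(f)
    xs=np.arange(x1,x0,-1/k); ys=np.arange(y1,y0,-1/k)   # rows: x descending; cols: y descending
    M=np.array([[proj(c,(x,y,z),Pc) for y in ys] for x in xs],np.float32)
    return cv2.remap(im,M[...,0],M[...,1],cv2.INTER_CUBIC)
# plate fit from z=12 rectified
for c in cams:
    r=rect(c,12,390,750,-75,85,1); h=cv2.cvtColor(r,cv2.COLOR_BGR2HSV)
    g=cv2.GaussianBlur(h[...,2],(0,0),1).astype(float)
    # left & right edges at rows for x in 560..700 and near 420..480; half-level crossing from outside
    def edge(line):
        b=np.median(line[:8]); 
        i=np.argmax(line>120); return i-1+(120-line[i-1])/(line[i]-line[i-1])
    for nm,fl in (('L',0),('R',1)):
        pts=[]
        for x in list(range(425,470,3))+list(range(545,725,4)):
            row=g[750-x]; row=row[::-1] if fl else row
            e=edge(row); y=(85-e) if not fl else (-74+e); pts.append((x,y))
        p=np.array(pts); 
        for _ in range(4):
            k=np.polyfit(p[:,0],p[:,1],1); q=abs(np.polyval(k,p[:,0])-p[:,1]); p=p[q<max(1,2*np.median(q))]
        print(c,nm,'yaw',round(np.degrees(np.arctan(k[0])),2),'y@503',round(np.polyval(k,503),1),'y@684',round(np.polyval(k,684),1),len(p))
    nf=[];ff=[]
    for y in (-40,-35,40,35):
        col=g[:,85-y]; nf.append(391+edge(col[::-1])); ff.append(750-edge(col))
    print(c,'near',np.round(nf,1),'far',np.round(ff,1))
tiles=[rect(c,24,640,720,-45,50,4) for c in ('wrist','top')]
t2=rect('wrist',48,640,720,-45,50,2)
for t in tiles+[t2]:
    k=4 if t.shape[0]>200 else 2
    for x in range(640,721,10): cv2.line(t,(0,(720-x)*k),(6,(720-x)*k),(0,0,255) if x%50 else (0,255,0),1)
    for y in range(-40,50,10): cv2.line(t,((50-y)*k,0),((50-y)*k,6),(0,0,255) if y else (0,255,0),1)
cv2.imwrite('pics/rect.png',np.hstack(tiles))
```

```text
wrist L yaw -0.81 y@503 58.5 y@684 56.0 45
wrist R yaw -0.76 y@503 -52.0 y@684 -54.4 43
wrist near [405.1 405.2 406.3 406.3] far [740.8 742.6 742.  742. ]
top L yaw -0.67 y@503 59.8 y@684 57.7 60
top R yaw -0.63 y@503 -52.0 y@684 -54.0 60
top near [403.3 403.3 404.3 404.2] far [739.9 739.9 742.6 745.5]
scene L yaw 1.09 y@503 54.8 y@684 58.3 42
scene R yaw -0.68 y@503 -51.1 y@684 -53.2 60
scene near [404.2 403.9 405.6 404.9] far [739.7 740.  741.  741. ]
```

View pics/rect.png

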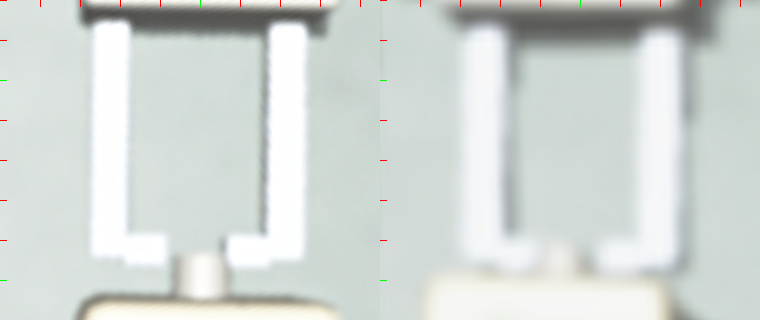

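Emit:
step_arm(
  targets=[
    {"dp": [-0.024, 0.097, 0], "angular": [0, 0, 0], "fingers": 0.4},
    {"dp": [-0.072, 0.29, 0], "angular": [0, 0, 0], "fingers": 0.4},
    {"dp": [-0.12, 0.484, 0], "angular": [0, 0, 0], "fingers": 0.4},
    {"dp": [-0.168, 0.677, 0], "angular": [0, 0, 0], "fingers": 0.4},
    {"dp": [-0.204, 0.822, 0], "angular": [0, 0, 0], "fingers": 0.4},
    {"dp": [-0.228, 0.919, 0], "angular": [0, 0, 0], "fingers": 0.4},
    {"dp": [-0.24, 0.967, 0], "angular": [0, 0, 0], "fingers": 0.4},
    {"dp": [-0.24, 0.967, 0], "angular": [0, 0, 0], "fingers": 0.4},
  ],
)

```text
time: 5.2
tool_pos: [605.9, -174.2, 231.3]
tcp_rot: [-180.0, 0.0, 18.0]
ft_force: [-0.1, -0.1, 0.5]
finger_gap: 51.3
grip_force: 0.0
```

Run:
```python
from h import *
import pickle
P=camera_params('wrist');im=snapshot('wrist');cv2.imwrite('pics/w2.png',im); pickle.dump(P,open('w2.pkl','wb'))
u,v=proj('wrist',(614.4,-292.8,40),P).astype(int)
best=None
h=cv2.cvtColor(im,cv2.COLOR_BGR2HSV); m=((h[...,2]>185)&(h[...,1]<45)).astype(np.uint8); 
m=cv2.morphologyEx(m,cv2.MORPH_CLOSE,np.ones((13,13)))
n,L,st,ce=cv2.connectedComponentsWithStats(m); i=1+np.argmin(np.hypot(*(ce[1:]-[u,v]).T)); ys,xs=np.nonzero(L==i)
W=np.array([atz('wrist',p,40,P)[:2] for p in zip(xs,ys)],np.float32); print((u,v),ce[i],st[i],cv2.minAreaRect(W),W.mean(0))
mv(614.4,-292.8,140,17.8)
```

```text
(np.int64(380), np.int64(213)) [381.74862385 211.56055046] [ 368  191   29   43 1090] ((616.3773803710938, -294.1907653808594), (48.85537338256836, 31.00908660888672), 18.66051483154297) [ 617.22723 -293.64743]
at [ 605.9 -173.5  231.2] [-179.97    0.     18.01] gap 51.4 F [-0.2 -0.4 -0.3] t 5.25
world d [   8.5 -119.3  -91.2] -> dp [-0.1441  0.5804  0.4559] ang [-0.0001  0.      0.0011]
```

Emit:
step_arm(
  targets=[
    {"dp": [-0.018, 0.073, 0.08], "angular": [0, 0, 0], "fingers": 0.4},
    {"dp": [-0.05, 0.2, 0.22], "angular": [0, 0, 0], "fingers": 0.4},
    {"dp": [-0.085, 0.36, 0.4], "angular": [0, 0, 0], "fingers": 0.4},
    {"dp": [-0.12, 0.5, 0.56], "angular": [0, 0, 0], "fingers": 0.4},
    {"dp": [-0.135, 0.565, 0.64], "angular": [0, 0, 0], "fingers": 0.4},
    {"dp": [-0.14, 0.584, 0.66], "angular": [0, 0, 0], "fingers": 0.4},
    {"dp": [-0.14, 0.584, 0.66], "angular": [0, 0, 0], "fingers": 0.4},
    {"dp": [-0.14, 0.584, 0.66], "angular": [0, 0, 0], "fingers": 0.4},
  ],
)

```text
time: 6.25
tool_pos: [616.5, -293.4, 101.2]
tcp_rot: [179.9, -0.1, 18.0]
ft_force: [0.4, 0.1, 0.5]
finger_gap: 51.0
grip_force: 0.0
```

Run:
```python
from h import *
P=camera_params('wrist');im=snapshot('wrist');cv2.imwrite('pics/w3.png',im)
h=cv2.cvtColor(im,cv2.COLOR_BGR2HSV); m=((h[...,2]>175)&(h[...,1]<45)).astype(np.uint8)
m=cv2.morphologyEx(m,cv2.MORPH_CLOSE,np.ones((25,25))); u,v=proj('wrist',(615.3,-293.3,40),P)
n,L,st,ce=cv2.connectedComponentsWithStats(m); i=1+np.argmin(np.hypot(*(ce[1:]-[u,v]).T)); ys,xs=np.nonzero(L==i)
W=np.array([atz('wrist',p,40,P)[:2] for p in zip(xs,ys)],np.float32); print((u,v),ce[i],st[i],cv2.minAreaRect(W),W.mean(0))
mv(615.3,-293.3,14,18)
```

```text
(np.float64(274.788806021439), np.float64(229.04432974169566)) [275.82977406 226.70659239] [ 253  191   47   73 3231] ((615.8671264648438, -293.7144775390625), (50.669227600097656, 30.035947799682617), 17.19346046447754) [ 616.77246 -293.55005]
at [ 616.4 -293.4  101.1] [ 1.799e+02 -1.000e-01  1.805e+01] gap 51.4 F [-0.3 -0.5  0.2] t 6.3
world d [ -1.1   0.1 -87.1] -> dp [-0.006  -0.0028  0.4356] ang [ 0.0006 -0.0006  0.0003]
```

View pics/w3.png

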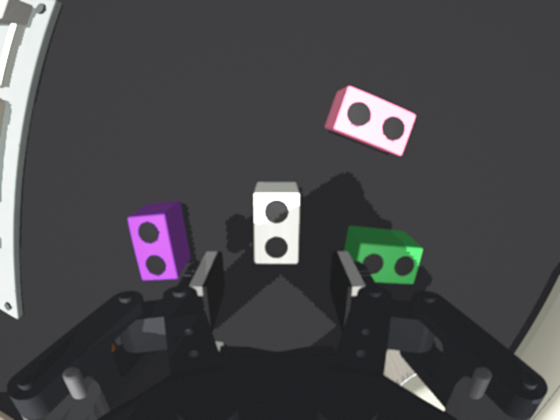

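Block at (276,228), centred between the fingers; green at (384,255) stays clear. Descend and grip.

Emit:
step_arm(
  targets=[
    {"dp": [-0.001, 0, 0.06], "angular": [0, 0, 0], "fingers": 0.4},
    {"dp": [-0.001, 0, 0.15], "angular": [0, 0, 0], "fingers": 0.4},
    {"dp": [-0.002, 0, 0.25], "angular": [0, 0, 0], "fingers": 0.4},
    {"dp": [-0.002, 0, 0.34], "angular": [0, 0, 0], "fingers": 0.4},
    {"dp": [-0.002, 0, 0.4], "angular": [0, 0, 0], "fingers": 0.4},
    {"dp": [-0.002, 0, 0.43], "angular": [0, 0, 0], "fingers": 0.4},
    {"dp": [-0.002, 0, 0.435], "angular": [0, 0, 0], "fingers": 0.4},
    {"dp": [-0.002, 0, 0.435], "angular": [0, 0, 0], "fingers": 0.5},
  ],
)

```text
time: 7.3
tool_pos: [615.5, -294.3, 13.1]
tcp_rot: [179.9, -0.0, 18.0]
ft_force: [-0.3, -0.2, 1.4]
finger_gap: 42.9
grip_force: 0.0
```

Emit:
step_arm(
  newtons=40,
  targets=[
    {"dp": [0, 0, 0], "angular": [0, 0, 0], "fingers": 0.6},
    {"dp": [0, 0, 0], "angular": [0, 0, 0], "fingers": 0.8},
    {"dp": [0, 0, 0], "angular": [0, 0, 0], "fingers": 1},
    {"dp": [0, 0, 0], "angular": [0, 0, 0], "fingers": 1},
    {"dp": [0, 0, -0.02], "angular": [0, 0, 0], "fingers": 1},
    {"dp": [0, 0, -0.1], "angular": [0, 0, 0], "fingers": 1},
    {"dp": [0, 0, -0.22], "angular": [0, 0, 0], "fingers": 1},
    {"dp": [0, 0, -0.34], "angular": [0, 0, 0], "fingers": 1},
  ],
)

```text
time: 8.3
tool_pos: [614.9, -293.8, 81.6]
tcp_rot: [-180.0, 0.0, 18.0]
ft_force: [0.9, -0.3, -1.0]
finger_gap: 29.2
grip_force: 40.5
```

Run:
```python
from h import *
mv(687.2,1.3,110,-0.7)
```

```text
at [ 614.9 -293.8   81.6] [-1.7999e+02  1.0000e-02  1.7990e+01] gap 29.2 F [ 0.9 -0.3 -1. ] t 8.3
world d [ 72.3 295.1  28.4] -> dp [ 0.7996 -1.2919 -0.1418] ang [-0.      0.      0.1038]
```

Emit:
step_arm(
  targets=[
    {"dp": [0.02, -0.032, -0.04], "angular": [0, 0, 0], "fingers": 1},
    {"dp": [0.07, -0.113, -0.1], "angular": [0, 0, 0], "fingers": 1},
    {"dp": [0.12, -0.194, -0.14], "angular": [0, 0, 0], "fingers": 1},
    {"dp": [0.18, -0.291, -0.142], "angular": [0, 0, 0], "fingers": 1},
    {"dp": [0.24, -0.388, -0.142], "angular": [0, 0, 0], "fingers": 1},
    {"dp": [0.3, -0.485, -0.142], "angular": [0, 0, 0], "fingers": 1},
    {"dp": [0.36, -0.581, -0.142], "angular": [0, 0, 0], "fingers": 1},
    {"dp": [0.4, -0.646, -0.142], "angular": [0, 0, 0], "fingers": 1},
  ],
)

```text
time: 9.3
tool_pos: [651.5, -144.5, 108.5]
tcp_rot: [-180.0, 0.0, 18.0]
ft_force: [-0.6, 0.4, -1.9]
finger_gap: 29.5
grip_force: 40.5
```

Emit:
step_arm(
  targets=[
    {"dp": [0.06, -0.097, 0], "angular": [0, 0, 0.015], "fingers": 1},
    {"dp": [0.12, -0.194, 0], "angular": [0, 0, 0.03], "fingers": 1},
    {"dp": [0.19, -0.307, 0], "angular": [0, 0, 0.05], "fingers": 1},
    {"dp": [0.26, -0.42, 0], "angular": [0, 0, 0.07], "fingers": 1},
    {"dp": [0.32, -0.517, 0], "angular": [0, 0, 0.085], "fingers": 1},
    {"dp": [0.37, -0.598, 0], "angular": [0, 0, 0.098], "fingers": 1},
    {"dp": [0.394, -0.638, 0], "angular": [0, 0, 0.104], "fingers": 1},
    {"dp": [0.4, -0.646, 0], "angular": [0, 0, 0.104], "fingers": 1},
  ],
)

```text
time: 10.3
tool_pos: [687.4, 1.6, 108.6]
tcp_rot: [180.0, 0.0, -0.7]
ft_force: [-0.6, -0.5, -1.1]
finger_gap: 29.4
grip_force: 40.6
```

Emit:
step_arm(
  targets=[
    {"dp": [0, 0, 0.02], "angular": [0, 0, 0], "fingers": 1},
    {"dp": [0, 0, 0.06], "angular": [0, 0, 0], "fingers": 1},
    {"dp": [0, 0, 0.1], "angular": [0, 0, 0], "fingers": 1},
    {"dp": [0, 0, 0.14], "angular": [0, 0, 0], "fingers": 1},
    {"dp": [0, 0, 0.17], "angular": [0, 0, 0], "fingers": 1},
    {"dp": [0, 0, 0.18], "angular": [0, 0, 0], "fingers": 1},
    {"dp": [0, 0, 0.18], "angular": [0, 0, 0], "fingers": 1},
    {"dp": [0, 0, 0.18], "angular": [0, 0, 0], "fingers": 1},
  ],
)

```text
time: 11.3
tool_pos: [687.7, 1.3, 73.2]
tcp_rot: [180.0, -0.0, -0.7]
ft_force: [-1.2, 0.6, -0.8]
finger_gap: 29.5
grip_force: 40.5
```

Run:
```python
from h import *
import pickle
mv(687.2,1.3,60,-0.7); s=sense()
P=camera_params('wrist');im=snapshot('wrist'); pickle.dump(P,open('w4.pkl','wb'));cv2.imwrite('pics/w4.png',im); cv2.imwrite('pics/top4.png',snapshot('top')); cv2.imwrite('pics/scene4.png',snapshot('scene'))
a=cv2.resize(im[60:300,120:440],(640,480),interpolation=3); cv2.imwrite('pics/w4c.png',a)
```

```text
at [687.7   1.3  73.2] [ 1.8e+02 -4.0e-02 -7.3e-01] gap 29.5 F [-1.2  0.6 -0.8] t 11.3
world d [ -0.5   0.  -13.2] -> dp [-0.0026 -0.0002  0.0659] ang [ 0.     -0.0002 -0.0002]
```

View pics/w4c.png

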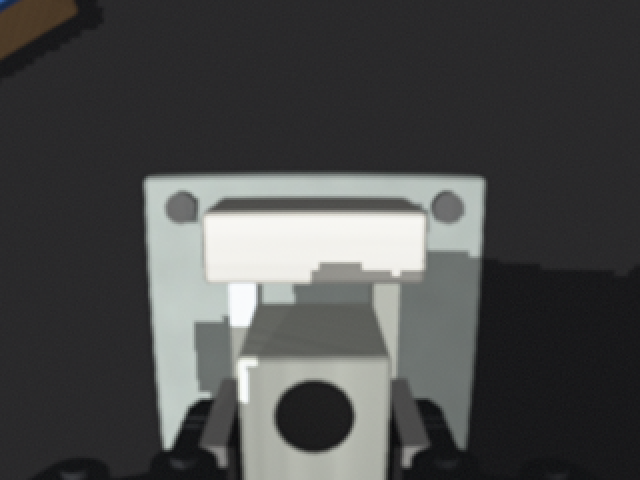

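Run:
```python
from h import *
import pickle
P=pickle.load(open('w4.pkl','rb'))
f=lambda c,r,z: np.round(atz('wrist',(120+c/2,60+r/2),z,P)[:2],1)
print('block top far edge',f(238,357,99.2),f(388,357,99.2)); print('block bottom far edge',f(258,304,59.2),f(373,304,59.2))
print('anvil near top',f(204,282,48),f(425,282,48),'far',f(207,211,48),f(425,211,48))
print('plate far',f(146,178,12),f(485,178,12)); print('wall outer L',f(228,326,24),f(228,290,24),'inner',f(257,290,24),'R inner',f(373,290,24),'outer',f(400,290,24))
```

```text
block top far edge [712.6  15. ] [712.2 -14. ]
block bottom far edge [712.   14.4] [711.6 -14.6]
anvil near top [715.2  29.9] [714.4 -29.7] far [734.4  28.1] [733.7 -29.2]
plate far [741.2  53.7] [739.7 -55. ]
wall outer L [695.1  27.4] [706.7  26.8] inner [706.6  17.8] R inner [706.1 -17.8] outer [706.  -26.1]
```

Block far face is at 712.3 and anvil face at 714.8, both from the same view, so the gap is 2.5 (centred would be 1.75). Sideways it is centred within 0.5 mm. I'll shift +0.7 mm and lower.

Emit:
step_arm(
  targets=[
    {"dp": [0.003, 0, 0.02], "angular": [0, 0, 0], "fingers": 1},
    {"dp": [0.003, 0, 0.05], "angular": [0, 0, 0], "fingers": 1},
    {"dp": [0.003, 0, 0.09], "angular": [0, 0, 0], "fingers": 1},
    {"dp": [0.003, 0, 0.13], "angular": [0, 0, 0], "fingers": 1},
    {"dp": [0.003, 0, 0.165], "angular": [0, 0, 0], "fingers": 1},
    {"dp": [0.003, 0, 0.195], "angular": [0, 0, 0], "fingers": 1},
    {"dp": [0.003, 0, 0.215], "angular": [0, 0, 0], "fingers": 1},
    {"dp": [0.003, 0, 0.22], "angular": [0, 0, 0], "fingers": 1},
  ],
)

```text
time: 12.45
tool_pos: [687.8, 1.3, 28.4]
tcp_rot: [-180.0, 0.0, -0.7]
ft_force: [-0.2, 0.0, -1.7]
finger_gap: 29.1
grip_force: 40.5
```

Emit:
step_arm(
  targets=[
    {"dp": [0, 0, 0.003], "angular": [0, 0, 0], "fingers": 1},
    {"dp": [0, 0, 0.006], "angular": [0, 0, 0], "fingers": 1},
    {"dp": [0, 0, 0.009], "angular": [0, 0, 0], "fingers": 1},
    {"dp": [0, 0, 0.012], "angular": [0, 0, 0], "fingers": 1},
    {"dp": [0, 0, 0.015], "angular": [0, 0, 0], "fingers": 1},
    {"dp": [0, 0, 0.015], "angular": [0, 0, 0], "fingers": 1},
    {"dp": [0, 0, 0.015], "angular": [0, 0, 0], "fingers": 1},
    {"dp": [0, 0, 0.015], "angular": [0, 0, 0], "fingers": 1},
  ],
)

```text
time: 13.45
tool_pos: [688.0, 1.2, 25.7]
tcp_rot: [-180.0, -0.0, -0.7]
ft_force: [-0.7, 0.5, -1.1]
finger_gap: 29.0
grip_force: 40.5
```

Emit:
step_arm(
  targets=[
    {"dp": [0, 0, 0.003], "angular": [0, 0, 0], "fingers": 1},
    {"dp": [0, 0, 0.005], "angular": [0, 0, 0], "fingers": 1},
    {"dp": [0, 0, 0.006], "angular": [0, 0, 0], "fingers": 1},
    {"dp": [0.003, 0, 0.006], "angular": [0, 0, 0], "fingers": 1},
    {"dp": [0.006, 0, 0.006], "angular": [0, 0, 0], "fingers": 1},
    {"dp": [0.008, 0, 0.006], "angular": [0, 0, 0], "fingers": 1},
    {"dp": [0.009, 0, 0.006], "angular": [0, 0, 0], "fingers": 1},
    {"dp": [0.009, 0, 0.006], "angular": [0, 0, 0], "fingers": 1},
  ],
)

```text
time: 14.45
tool_pos: [688.7, 1.2, 25.3]
tcp_rot: [180.0, 0.1, -0.7]
ft_force: [-11.4, 0.5, 11.4]
finger_gap: 29.6
grip_force: 42.1
```

Seated: 11 N on both floor and anvil. Release and lift.

Emit:
step_arm(
  targets=[
    {"dp": [-0.002, 0, 0], "angular": [0, 0, 0], "fingers": 0.8},
    {"dp": [-0.002, 0, 0], "angular": [0, 0, 0], "fingers": 0.45},
    {"dp": [-0.002, 0, 0], "angular": [0, 0, 0], "fingers": 0.45},
    {"dp": [-0.002, 0, 0], "angular": [0, 0, 0], "fingers": 0.45},
    {"dp": [-0.002, 0, -0.05], "angular": [0, 0, 0], "fingers": 0.45},
    {"dp": [-0.002, 0, -0.2], "angular": [0, 0, 0], "fingers": 0.45},
    {"dp": [-0.002, 0, -0.42], "angular": [0, 0, 0], "fingers": 0.4},
    {"dp": [-0.002, 0, -0.6], "angular": [0, 0, 0], "fingers": 0.2},
  ],
)

```text
time: 15.45
tool_pos: [689.9, 1.2, 147.3]
tcp_rot: [180.0, -0.1, -0.7]
ft_force: [-0.1, 0.7, -0.1]
finger_gap: 67.4
grip_force: 0.0
```

Emit:
step_arm(
  targets=[
    {"dp": [-0.06, 0, 0], "angular": [0, 0, 0], "fingers": 0.2},
    {"dp": [-0.2, 0, 0], "angular": [0, 0, 0], "fingers": 0.2},
    {"dp": [-0.38, 0, 0], "angular": [0, 0, 0], "fingers": 0.2},
    {"dp": [-0.56, 0, 0], "angular": [0, 0, 0], "fingers": 0.2},
    {"dp": [-0.72, 0, 0], "angular": [0, 0, 0], "fingers": 0.2},
    {"dp": [-0.84, 0, 0], "angular": [0, 0, 0], "fingers": 0.2},
    {"dp": [-0.9, 0, 0], "angular": [0, 0, 0], "fingers": 0.2},
    {"dp": [-0.906, 0, 0], "angular": [0, 0, 0], "fingers": 0.2},
  ],
)

```text
time: 16.45
tool_pos: [508.3, 3.5, 145.2]
tcp_rot: [180.0, -0.1, -0.7]
ft_force: [0.5, -0.8, 0.5]
finger_gap: 68.2
grip_force: 0.0
```

Run:
```python
from h import *
import pickle
mv(507,3.2,70,-0.7)
P=camera_params('wrist');im=snapshot('wrist'); pickle.dump(P,open('w5.pkl','wb'));cv2.imwrite('pics/w5.png',im); cv2.imwrite('pics/scene5.png',snapshot('scene')); cv2.imwrite('pics/top5.png',snapshot('top'))
for z,l in ((92,'striker_grip'),(78,'trigger_pad'),(12,'nest')):
    for r in pinpoint('wrist',l)[:2] if 0 else []: pass
a=im[60:340,100:460]; cv2.imwrite('pics/w5c.png',cv2.resize(a,(771,600),interpolation=3))
```

```text
at [508.3   3.5 145.2] [ 1.8e+02 -7.0e-02 -7.4e-01] gap 68.2 F [ 0.5 -0.8  0.5] t 16.45
world d [ -1.3  -0.3 -75.2] -> dp [-0.0071  0.0016  0.3758] ang [ 0.     -0.0004 -0.0002]
```

View pics/w5c.png

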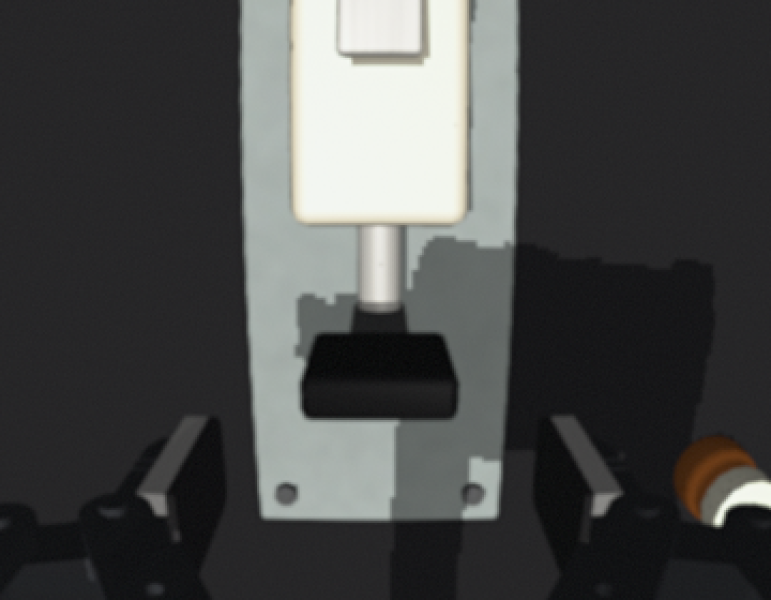

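The handle's top face spans crop (302-457, 380-415), between the open fingers; the jar at (720,480) is well aside.

Run:
```python
from h import *
import pickle
P=pickle.load(open('w5.pkl','rb'))
f=lambda c,r,z: np.round(atz('wrist',(100+c/2.1417,60+r/2.1429),z,P)[:2],1)
print('handle top',f(302,416,112),f(457,416,112),f(303,379,112),f(457,379,112)); print('trigger near edge',f(338,53,78),f(423,53,78))
print('plate near',f(262,519,12),f(499,519,12)); print('housing near top',f(296,223,60),f(467,223,60))
```

```text
handle top [501.4  24.2] [500.9 -18.6] [512.3  23.4] [511.8 -18.3]
trigger near edge [601.8  13.8] [601.5 -11.5]
plate near [406.3  58.6] [404.7 -51.6]
housing near top [548.1  29.8] [547.4 -26.9]
```

Emit:
step_arm(
  targets=[
    {"dp": [-0.007, 0, 0.05], "angular": [0, 0, 0], "fingers": 0.2},
    {"dp": [-0.007, 0, 0.13], "angular": [0, 0, 0], "fingers": 0.2},
    {"dp": [-0.007, 0, 0.22], "angular": [0, 0, 0], "fingers": 0.2},
    {"dp": [-0.007, 0, 0.3], "angular": [0, 0, 0], "fingers": 0.2},
    {"dp": [-0.007, 0, 0.355], "angular": [0, 0, 0], "fingers": 0.2},
    {"dp": [-0.007, 0, 0.375], "angular": [0, 0, 0], "fingers": 0.2},
    {"dp": [-0.007, 0, 0.375], "angular": [0, 0, 0], "fingers": 0.3},
    {"dp": [-0.007, 0, 0.375], "angular": [0, 0, 0], "fingers": 0.4},
  ],
)

```text
time: 17.6
tool_pos: [507.4, 3.5, 70.2]
tcp_rot: [180.0, -0.1, -0.7]
ft_force: [0.4, 0.4, -0.3]
finger_gap: 51.4
grip_force: 0.0
```

Emit:
step_arm(
  newtons=60,
  targets=[
    {"dp": [0, 0, 0], "angular": [0, 0, 0], "fingers": 0.5},
    {"dp": [0, 0, 0], "angular": [0, 0, 0], "fingers": 0.6},
    {"dp": [0, 0, 0], "angular": [0, 0, 0], "fingers": 0.8},
    {"dp": [0, 0, 0], "angular": [0, 0, 0], "fingers": 1},
    {"dp": [0, 0, 0], "angular": [0, 0, 0], "fingers": 1},
    {"dp": [0, 0, 0], "angular": [0, 0, 0], "fingers": 1},
    {"dp": [0, 0, 0], "angular": [0, 0, 0], "fingers": 1},
    {"dp": [0, 0, 0], "angular": [0, 0, 0], "fingers": 1},
  ],
)

```text
time: 18.6
tool_pos: [507.4, 3.6, 70.5]
tcp_rot: [-180.0, -0.1, -0.7]
ft_force: [-1.6, 0.5, 5.8]
finger_gap: 43.3
grip_force: 60.2
```

Emit:
step_arm(
  targets=[
    {"dp": [-0.01, 0, 0], "angular": [0, 0, 0], "fingers": 1},
    {"dp": [-0.025, 0, 0], "angular": [0, 0, 0], "fingers": 1},
    {"dp": [-0.045, 0, 0], "angular": [0, 0, 0], "fingers": 1},
    {"dp": [-0.065, 0, 0], "angular": [0, 0, 0], "fingers": 1},
    {"dp": [-0.085, 0, 0], "angular": [0, 0, 0], "fingers": 1},
    {"dp": [-0.1, 0, 0], "angular": [0, 0, 0], "fingers": 1},
    {"dp": [-0.1, 0, 0], "angular": [0, 0, 0], "fingers": 1},
    {"dp": [-0.1, 0, 0], "angular": [0, 0, 0], "fingers": 1},
  ],
)

```text
time: 19.6
tool_pos: [488.7, 3.8, 70.5]
tcp_rot: [-180.0, -0.3, -0.7]
ft_force: [8.5, 2.3, -1.0]
finger_gap: 43.5
grip_force: 61.0
```

Emit:
step_arm(
  targets=[
    {"dp": [-0.005, 0, 0], "angular": [0, 0, 0], "fingers": 1},
    {"dp": [-0.01, 0, 0], "angular": [0, 0, 0], "fingers": 1},
    {"dp": [-0.015, 0, 0], "angular": [0, 0, 0], "fingers": 1},
    {"dp": [-0.015, 0, 0], "angular": [0, 0, 0], "fingers": 1},
    {"dp": [-0.015, 0, 0], "angular": [0, 0, 0], "fingers": 1},
    {"dp": [-0.015, 0, 0], "angular": [0, 0, 0], "fingers": 1},
    {"dp": [-0.015, 0, 0], "angular": [0, 0, 0], "fingers": 1},
    {"dp": [-0.015, 0, 0], "angular": [0, 0, 0], "fingers": 1},
  ],
)

```text
time: 20.6
tool_pos: [485.7, 3.9, 70.5]
tcp_rot: [-180.0, -0.3, -0.7]
ft_force: [8.4, 2.1, -0.6]
finger_gap: 43.2
grip_force: 61.0
```

Run:
```python
from h import *
snapshot('top');f=[];x=[]
for i in range(1): s=sense();f.append(s['ft_force']);x.append(s['tool_pos'])
print(np.round(f,2),np.round(x,2))
```

```text
[[7.96 2.32 0.33]] [[485.7    3.89  70.5 ]]
```

Emit:
step_arm(
  targets=[
    {"dp": [-0.005, 0, 0], "angular": [0, 0, 0], "fingers": 1},
    {"dp": [-0.01, 0, 0], "angular": [0, 0, 0], "fingers": 1},
    {"dp": [-0.015, 0, 0], "angular": [0, 0, 0], "fingers": 1},
    {"dp": [-0.015, 0, 0], "angular": [0, 0, 0], "fingers": 1},
    {"dp": [-0.015, 0, 0], "angular": [0, 0, 0], "fingers": 1},
    {"dp": [-0.015, 0, 0], "angular": [0, 0, 0], "fingers": 1},
    {"dp": [-0.015, 0, 0], "angular": [0, 0, 0], "fingers": 1},
    {"dp": [-0.015, 0, 0], "angular": [0, 0, 0], "fingers": 1},
  ],
)

```text
time: 21.65
tool_pos: [482.5, 3.9, 70.5]
tcp_rot: [-180.0, -0.2, -0.7]
ft_force: [7.3, 1.8, -0.3]
finger_gap: 43.6
grip_force: 61.1
```

Emit:
step_arm(
  targets=[
    {"dp": [-0.005, 0, 0], "angular": [0, 0, 0], "fingers": 1},
    {"dp": [-0.01, 0, 0], "angular": [0, 0, 0], "fingers": 1},
    {"dp": [-0.01, 0, 0], "angular": [0, 0, 0], "fingers": 1},
    {"dp": [-0.01, 0, 0], "angular": [0, 0, 0], "fingers": 1},
    {"dp": [-0.01, 0, 0], "angular": [0, 0, 0], "fingers": 1},
    {"dp": [-0.01, 0, 0], "angular": [0, 0, 0], "fingers": 1},
    {"dp": [-0.01, 0, 0], "angular": [0, 0, 0], "fingers": 1},
    {"dp": [-0.01, 0, 0], "angular": [0, 0, 0], "fingers": 1},
  ],
)

```text
time: 22.65
tool_pos: [480.6, 3.9, 70.5]
tcp_rot: [-180.0, -0.2, -0.7]
ft_force: [6.7, 0.6, 0.7]
finger_gap: 43.3
grip_force: 61.1
```

Emit:
step_arm(
  targets=[
    {"dp": [-0.005, 0, 0], "angular": [0, 0, 0], "fingers": 1},
    {"dp": [-0.01, 0, 0], "angular": [0, 0, 0], "fingers": 1},
    {"dp": [-0.015, 0, 0], "angular": [0, 0, 0], "fingers": 1},
    {"dp": [-0.015, 0, 0], "angular": [0, 0, 0], "fingers": 1},
    {"dp": [-0.015, 0, 0], "angular": [0, 0, 0], "fingers": 1},
    {"dp": [-0.015, 0, 0], "angular": [0, 0, 0], "fingers": 1},
    {"dp": [-0.015, 0, 0], "angular": [0, 0, 0], "fingers": 1},
    {"dp": [-0.015, 0, 0], "angular": [0, 0, 0], "fingers": 1},
  ],
)

```text
time: 23.65
tool_pos: [477.2, 4.0, 70.5]
tcp_rot: [-180.0, -0.2, -0.7]
ft_force: [4.4, 1.0, 2.4]
finger_gap: 42.9
grip_force: 61.2
```

Run:
```python
from h import *
f=[]
for c in ('scene','top','wrist','wrist','wrist'):
    im=snapshot(c);cv2.imwrite(f'pics/{c}6.png',im); s=sense();f.append(np.r_[s['ft_force'],s['wrist_torque']])
print(np.round(f,2)); print(s['tool_pos'])
cv2.imwrite('pics/v6.png',np.hstack([cv2.resize(im[60:340,100:460],(450,350),interpolation=3),cv2.resize(cv2.imread('pics/scene6.png')[140:280,310:450],(350,350),interpolation=3)]))
```

```text
[[ 4.3   2.73  2.85  0.19 -0.6  -0.01]
 [ 4.19  1.46  3.21  0.24 -0.57 -0.03]
 [ 4.94  2.52  3.58  0.21 -0.57 -0.01]
 [ 4.61  2.87  3.09  0.2  -0.62  0.  ]
 [ 5.08  1.86  1.99  0.23 -0.61 -0.05]]
[477.15851597   3.98327079  70.46453392]
```

View pics/v6.png

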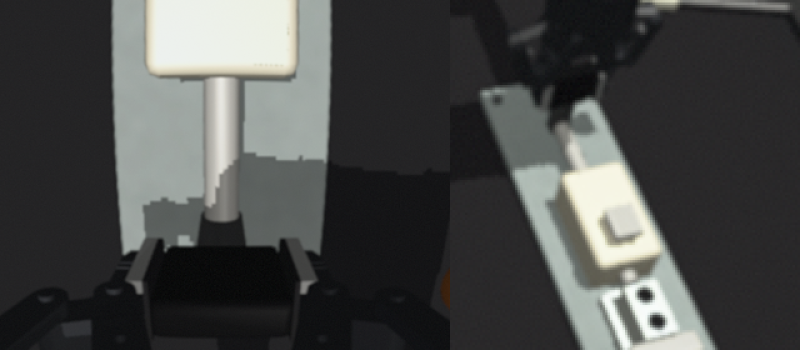

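Run:
```python
from h import *
P=camera_params('wrist')
f=lambda c,r,z: np.round(atz('wrist',(100+c/1.25,60+r/1.25),z,P)[:2],1)
print('handle top near',f(153,305,112),f(285,305,112),'far?',f(160,284,112)); print('handle bottom front edge z66',f(160,250,66),'housing',f(150,75,60))
im=cv2.imread('pics/wrist6.png'); print(im[240:330:2,278].mean(1).round().astype(int))
cv2.imwrite('pics/w6c.png',cv2.convertScaleAbs(cv2.resize(im[220:340,190:370],(780,520),interpolation=3),alpha=3,beta=10))
```

```text
handle top near [481.9  23.4] [481.4 -15.4] far? [489.1  20.8]
handle bottom front edge z66 [479.3  27.9] housing [547.7  29.3]
[27 30 28 28 29 28 30 30 24 12 11 10  8 10  8 10  9  7 10 13 11  7 10 10
 10 10 11  8  9  8 11 12 17 21 25 26 25 22 24 19 19 19 19 17 16]
```

View pics/w6c.png

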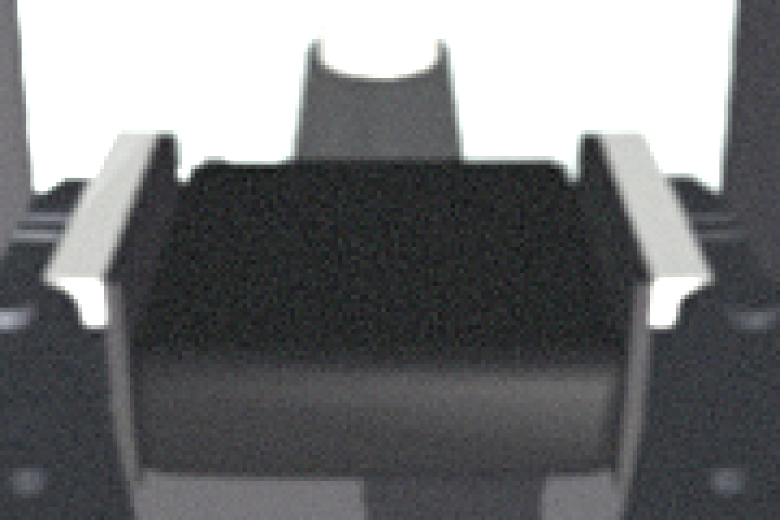

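Run:
```python
from h import *
P=camera_params('wrist')
f=lambda c,r,z: np.round(atz('wrist',(190+c/4.333,220+r/4.333),z,P)[:2],1)
print('top near',f(380,475,112),'far',f(380,355,112),'bottom front z66',f(380,160,66),f(380,355,113.5)); mv(477,4,70.5,-.7)
```

```text
top near [470.2   3.2] far [482.9   3.1] bottom front z66 [480.8   3. ] [483.8   3.1]
at [477.2   4.   70.5] [-180.     -0.18   -0.73] gap 43.1 F [5.1 1.9 2. ] t 23.9
world d [-0.2  0.   0. ] -> dp [-0.0008 -0.0001 -0.0002] ang [-0.     -0.001  -0.0002]
```

No slip: the handle is centred in the pads at x 476.6, drawn 30 mm. Continue.

Emit:
step_arm(
  targets=[
    {"dp": [-0.005, 0, 0], "angular": [0, 0, 0], "fingers": 1},
    {"dp": [-0.01, 0, 0], "angular": [0, 0, 0], "fingers": 1},
    {"dp": [-0.015, 0, 0], "angular": [0, 0, 0], "fingers": 1},
    {"dp": [-0.015, 0, 0], "angular": [0, 0, 0], "fingers": 1},
    {"dp": [-0.015, 0, 0], "angular": [0, 0, 0], "fingers": 1},
    {"dp": [-0.015, 0, 0], "angular": [0, 0, 0], "fingers": 1},
    {"dp": [-0.015, 0, 0], "angular": [0, 0, 0], "fingers": 1},
    {"dp": [-0.015, 0, 0], "angular": [0, 0, 0], "fingers": 1},
  ],
)

```text
time: 24.9
tool_pos: [474.6, 4.0, 70.5]
tcp_rot: [-180.0, -0.2, -0.7]
ft_force: [7.9, 1.9, 0.2]
finger_gap: 43.5
grip_force: 61.2
```

Emit:
step_arm(
  targets=[
    {"dp": [-0.003, 0, 0], "angular": [0, 0, 0], "fingers": 1},
    {"dp": [-0.005, 0, 0], "angular": [0, 0, 0], "fingers": 1},
    {"dp": [-0.005, 0, 0], "angular": [0, 0, 0], "fingers": 1},
    {"dp": [-0.005, 0, 0], "angular": [0, 0, 0], "fingers": 1},
    {"dp": [-0.005, 0, 0], "angular": [0, 0, 0], "fingers": 1},
    {"dp": [-0.005, 0, 0], "angular": [0, 0, 0], "fingers": 1},
    {"dp": [-0.005, 0, 0], "angular": [0, 0, 0], "fingers": 1},
    {"dp": [-0.005, 0, 0], "angular": [0, 0, 0], "fingers": 1},
  ],
)

```text
time: 25.9
tool_pos: [473.8, 4.0, 70.5]
tcp_rot: [-180.0, -0.3, -0.7]
ft_force: [8.7, 1.2, -0.9]
finger_gap: 43.3
grip_force: 61.1
```

Run:
```python
from h import *
f=[]
for c in range(3):
    snapshot('scene'); s=sense();f.append(np.r_[s['ft_force'],s['wrist_torque'],s['tool_pos'][0]])
print(np.round(f,2))
```

```text
[[ 8.5500e+00  2.1000e+00 -2.1000e-01  2.5000e-01 -1.1700e+00 -3.0000e-02
   4.7382e+02]
 [ 9.4800e+00  1.7100e+00 -7.9000e-01  2.2000e-01 -1.1500e+00 -4.0000e-02
   4.7382e+02]
 [ 1.0300e+01  1.6600e+00 -1.2100e+00  2.1000e-01 -1.1200e+00 -3.0000e-02
   4.7383e+02]]
```

Emit:
step_arm(
  targets=[
    {"dp": [-0.003, 0, 0], "angular": [0, 0, 0], "fingers": 1},
    {"dp": [-0.006, 0, 0], "angular": [0, 0, 0], "fingers": 1},
    {"dp": [-0.006, 0, 0], "angular": [0, 0, 0], "fingers": 1},
    {"dp": [-0.006, 0, 0], "angular": [0, 0, 0], "fingers": 1},
    {"dp": [-0.006, 0, 0], "angular": [0, 0, 0], "fingers": 1},
    {"dp": [-0.006, 0, 0], "angular": [0, 0, 0], "fingers": 1},
    {"dp": [-0.006, 0, 0], "angular": [0, 0, 0], "fingers": 1},
    {"dp": [-0.006, 0, 0], "angular": [0, 0, 0], "fingers": 1},
  ],
)

```text
time: 27.05
tool_pos: [472.9, 4.1, 70.5]
tcp_rot: [-180.0, -0.3, -0.7]
ft_force: [10.7, 2.1, -2.4]
finger_gap: 43.4
grip_force: 61.2
```

```bash
cat > r.py <<'E'
from h import *
f=[]
for c in range(3):
    im=snapshot('scene'); s=sense();f.append(np.r_[s['ft_force'],s['wrist_torque'],s['tool_pos'][0]])
print(np.round(np.mean(f,0),2),s['time'])
E
python3 r.py
```

```text
[ 1.1340e+01  1.6300e+00 -2.6500e+00  2.3000e-01 -1.4100e+00 -2.0000e-02
  4.7293e+02] 27.2
```

Slope is now 2.4 N/mm, so the buffer is touched (about 1.4 mm compressed) and the catch is behind us. Ease forward.

Emit:
step_arm(
  targets=[
    {"dp": [0.003, 0, 0], "angular": [0, 0, 0], "fingers": 1},
    {"dp": [0.006, 0, 0], "angular": [0, 0, 0], "fingers": 1},
    {"dp": [0.009, 0, 0], "angular": [0, 0, 0], "fingers": 1},
    {"dp": [0.012, 0, 0], "angular": [0, 0, 0], "fingers": 1},
    {"dp": [0.015, 0, 0], "angular": [0, 0, 0], "fingers": 1},
    {"dp": [0.018, 0, 0], "angular": [0, 0, 0], "fingers": 1},
    {"dp": [0.018, 0, 0], "angular": [0, 0, 0], "fingers": 1},
    {"dp": [0.018, 0, 0], "angular": [0, 0, 0], "fingers": 1},
  ],
)

```text
time: 28.2
tool_pos: [476.0, 4.0, 70.5]
tcp_rot: [-180.0, -0.2, -0.7]
ft_force: [7.2, 1.8, 0.7]
finger_gap: 43.5
grip_force: 61.2
```

```bash
python3 r.py
```

```text
[ 7.3400e+00  1.2300e+00  7.5000e-01  2.1000e-01 -9.2000e-01 -4.0000e-02
  4.7595e+02] 28.35
```

Emit:
step_arm(
  targets=[
    {"dp": [0.002, 0, 0], "angular": [0, 0, 0], "fingers": 1},
    {"dp": [0.004, 0, 0], "angular": [0, 0, 0], "fingers": 1},
    {"dp": [0.006, 0, 0], "angular": [0, 0, 0], "fingers": 1},
    {"dp": [0.008, 0, 0], "angular": [0, 0, 0], "fingers": 1},
    {"dp": [0.01, 0, 0], "angular": [0, 0, 0], "fingers": 1},
    {"dp": [0.01, 0, 0], "angular": [0, 0, 0], "fingers": 1},
    {"dp": [0.01, 0, 0], "angular": [0, 0, 0], "fingers": 1},
    {"dp": [0.01, 0, 0], "angular": [0, 0, 0], "fingers": 1},
  ],
)

```text
time: 29.35
tool_pos: [477.2, 4.0, 70.4]
tcp_rot: [-180.0, -0.1, -0.7]
ft_force: [3.4, 2.4, 6.8]
finger_gap: 43.3
grip_force: 61.8
```

```bash
python3 r.py
```

```text
[ 3.250e+00  1.960e+00  6.370e+00  2.700e-01 -3.800e-01 -4.000e-02
  4.772e+02] 29.5
```

Emit:
step_arm(
  targets=[
    {"dp": [0.002, 0, 0], "angular": [0, 0, 0], "fingers": 1},
    {"dp": [0.004, 0, 0], "angular": [0, 0, 0], "fingers": 1},
    {"dp": [0.005, 0, 0], "angular": [0, 0, 0], "fingers": 1},
    {"dp": [0.005, 0, 0], "angular": [0, 0, 0], "fingers": 1},
    {"dp": [0.005, 0, 0], "angular": [0, 0, 0], "fingers": 1},
    {"dp": [0.005, 0, 0], "angular": [0, 0, 0], "fingers": 1},
    {"dp": [0.005, 0, 0], "angular": [0, 0, 0], "fingers": 1},
    {"dp": [0.005, 0, 0], "angular": [0, 0, 0], "fingers": 1},
  ],
)

```text
time: 30.5
tool_pos: [477.4, 4.0, 70.4]
tcp_rot: [-180.0, -0.0, -0.7]
ft_force: [-2.3, 0.8, 10.5]
finger_gap: 43.2
grip_force: 62.3
```

```bash
python3 r.py
```

```text
[-2.2200e+00  1.6100e+00  1.0140e+01  2.5000e-01  3.0000e-01 -3.0000e-02
  4.7739e+02] 30.65
```

Pull gone and the sear holds at about 30 mm. Let go, lift, and move over the trigger.

Emit:
step_arm(
  targets=[
    {"dp": [0, 0, 0], "angular": [0, 0, 0], "fingers": 0.4},
    {"dp": [0, 0, 0], "angular": [0, 0, 0], "fingers": 0.2},
    {"dp": [0, 0, 0], "angular": [0, 0, 0], "fingers": 0.2},
    {"dp": [0, 0, -0.04], "angular": [0, 0, 0], "fingers": 0.2},
    {"dp": [0, 0, -0.12], "angular": [0, 0, 0], "fingers": 0.2},
    {"dp": [0, 0, -0.24], "angular": [0, 0, 0], "fingers": 0.2},
    {"dp": [0, 0, -0.34], "angular": [0, 0, 0], "fingers": 0.2},
    {"dp": [0, 0, -0.4], "angular": [0, 0, 0], "fingers": 0.2},
  ],
)

```text
time: 31.65
tool_pos: [478.2, 3.8, 152.0]
tcp_rot: [180.0, -0.2, -0.7]
ft_force: [0.2, -0.7, -0.7]
finger_gap: 68.2
grip_force: 0.0
```

Emit:
step_arm(
  targets=[
    {"dp": [0.05, 0, 0], "angular": [0, 0, 0], "fingers": 0.2},
    {"dp": [0.18, 0, 0], "angular": [0, 0, 0], "fingers": 0.4},
    {"dp": [0.34, 0, 0], "angular": [0, 0, 0], "fingers": 1},
    {"dp": [0.5, 0, 0], "angular": [0, 0, 0], "fingers": 1},
    {"dp": [0.62, 0, 0], "angular": [0, 0, 0], "fingers": 1},
    {"dp": [0.68, 0, 0], "angular": [0, 0, 0], "fingers": 1},
    {"dp": [0.695, 0, 0], "angular": [0, 0, 0], "fingers": 1},
    {"dp": [0.695, 0, 0], "angular": [0, 0, 0], "fingers": 1},
  ],
)

```text
time: 32.65
tool_pos: [615.7, 2.2, 149.1]
tcp_rot: [-180.0, 0.1, -0.7]
ft_force: [0.2, -0.4, 0.1]
finger_gap: -0.2
grip_force: 0.0
```

Run:
```python
from h import *
mv(617,2.2,80,-0.7)
im=snapshot('scene');t=snapshot('top');cv2.imwrite('pics/top7.png',t)
cv2.imwrite('pics/v7.png',np.hstack([cv2.resize(im[140:300,310:450],(350,400),interpolation=3),cv2.resize(t[125:295,160:240],(188,400),interpolation=3)]))
for r in pinpoint('top','striker_grip')[:1]: print(r['conf'],atz('top',r['at'],92))
```

```text
at [615.7   2.2 149.1] [-1.8e+02  5.0e-02 -7.3e-01] gap -0.2 F [ 0.2 -0.4  0.1] t 32.65
world d [  1.3   0.  -69.1] -> dp [ 7.000e-03 -1.000e-04  3.455e-01] ang [-0.      0.0003 -0.0002]
0.75 [476.53808168   8.14263304  92.        ]
```

View pics/v7.png

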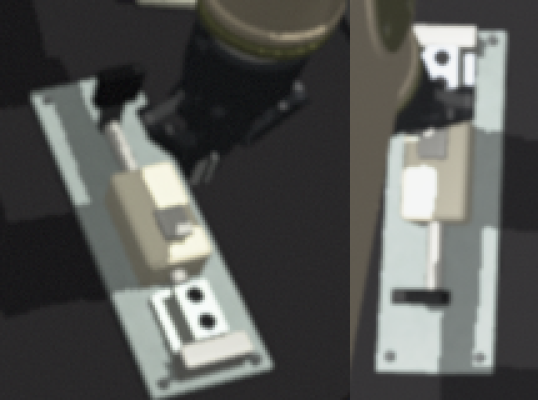

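The striker stays drawn (handle at x 476.5) and the block stands in the nest. Approach the trigger and press.

Emit:
step_arm(
  targets=[
    {"dp": [0.006, 0, 0.04], "angular": [0, 0, 0], "fingers": 1},
    {"dp": [0.006, 0, 0.11], "angular": [0, 0, 0], "fingers": 1},
    {"dp": [0.006, 0, 0.19], "angular": [0, 0, 0], "fingers": 1},
    {"dp": [0.006, 0, 0.26], "angular": [0, 0, 0], "fingers": 1},
    {"dp": [0.006, 0, 0.3], "angular": [0, 0, 0], "fingers": 1},
    {"dp": [0.006, 0, 0.32], "angular": [0, 0, 0], "fingers": 1},
    {"dp": [0.006, 0, 0.325], "angular": [0, 0, 0], "fingers": 1},
    {"dp": [0.006, 0, 0.325], "angular": [0, 0, 0], "fingers": 1},
  ],
)

```text
time: 33.8
tool_pos: [617.8, 2.1, 85.0]
tcp_rot: [180.0, -0.1, -0.7]
ft_force: [-0.7, -0.5, 0.8]
finger_gap: -0.1
grip_force: 0.0
```

Emit:
step_arm(
  targets=[
    {"dp": [0, 0, 0.015], "angular": [0, 0, 0], "fingers": 1},
    {"dp": [0, 0, 0.03], "angular": [0, 0, 0], "fingers": 1},
    {"dp": [0, 0, 0.045], "angular": [0, 0, 0], "fingers": 1},
    {"dp": [0, 0, 0.06], "angular": [0, 0, 0], "fingers": 1},
    {"dp": [0, 0, 0.07], "angular": [0, 0, 0], "fingers": 1},
    {"dp": [0, 0, 0.078], "angular": [0, 0, 0], "fingers": 1},
    {"dp": [0, 0, 0.078], "angular": [0, 0, 0], "fingers": 1},
    {"dp": [0, 0, 0.078], "angular": [0, 0, 0], "fingers": 1},
  ],
)

```text
time: 34.8
tool_pos: [617.4, 2.1, 69.0]
tcp_rot: [180.0, -0.0, -0.7]
ft_force: [-0.4, 2.2, 3.2]
finger_gap: -0.1
grip_force: 1.3
```

Run:
```python
from h import *
snapshot('top')
for r in pinpoint('top','striker_grip')[:1]: print(r['conf'],atz('top',r['at'],92))
snapshot('scene')
for r in pinpoint('scene','striker_grip')[:1]: print(r['conf'],atz('scene',r['at'],92))
print(sense()['ft_force'],sense()['time'])
```

```text
0.57 [513.64817079   1.85366663  92.        ]
0.97 [506.89592665  19.34756486  92.        ]
[-0.44162354  0.2388458   2.40192341] 35.0
```

Fired: the handle is at about 513, so forward past zero. Withdraw and check.

Emit:
step_arm(
  targets=[
    {"dp": [0, 0, -0.03], "angular": [0, 0, 0], "fingers": 1},
    {"dp": [0, 0, -0.1], "angular": [0, 0, 0], "fingers": 1},
    {"dp": [0, 0, -0.22], "angular": [0, 0, 0], "fingers": 1},
    {"dp": [0, 0, -0.38], "angular": [0, 0, 0], "fingers": 1},
    {"dp": [-0.12, 0, -0.54], "angular": [0, 0, 0], "fingers": 1},
    {"dp": [-0.25, 0, -0.65], "angular": [0, 0, 0], "fingers": 1},
    {"dp": [-0.35, 0, -0.7], "angular": [0, 0, 0], "fingers": 1},
    {"dp": [-0.35, 0, -0.7], "angular": [0, 0, 0], "fingers": 1},
  ],
)

```text
time: 36.0
tool_pos: [547.5, 3.0, 211.1]
tcp_rot: [180.0, -0.2, -0.7]
ft_force: [0.7, 0.2, 0.7]
finger_gap: -0.2
grip_force: 0.0
```

Run:
```python
from h import *
P=camera_params('wrist');im=snapshot('wrist');cv2.imwrite('pics/w8.png',im)
u,v=proj('wrist',(610,2,40),P).astype(int); print(u,v, proj('wrist',(657,1.5,34),P),'handle px for d=0 / home',proj('wrist',(500,3,112),P),proj('wrist',(508,3,112),P))
y0=max(0,v-150);a=im[y0:y0+300,max(0,u-110):u+110]; cv2.imwrite('pics/w8c.png',cv2.resize(a,(440,600),interpolation=3))
```

```text
276 129 [276.22924885  81.67613813] handle px for d=0 / home [276.95212567 268.02581247] [276.81895796 259.17924421]
```

View pics/w8c.png

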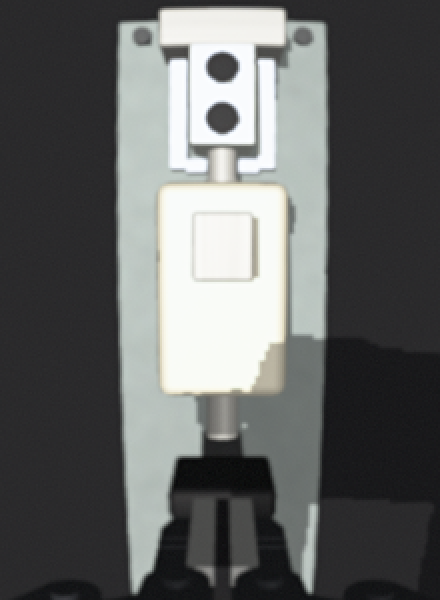

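The die pin reaches the block (crop 222,150), and the block sits against the anvil, bores up. The handle's near edge is at row 259, which is the row predicted for the die home. Nothing is touched.

```bash
python3 -c "
from bench import hand_in; print(hand_in())"
```

```text
the job is handed in; nothing more can be done
None
```

I stood the block in the nest against the anvil, bores up, and caught the striker at about 30 mm (buffer compressed about 1.4 mm). I then fired it by the trigger; the pictures show the die home against the block. I handed the job in at about 36 s, with nothing else touched.

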